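Push a sample tin out of its shield with a rod pulled from the tool rack

ROBOT

A 6-joint arm with a two-finger parallel gripper is mounted at the origin on a cart in front of the work surface, level with it; the furniture and walls round the work are solid. World frame = base frame: x ahead of the robot, y to its left, z up, the work surface at z = 0. Lengths are in m, angles in degrees, forces in N, time in s.
With the tool pointing down it reaches from about 0.25 to 0.725 m from the base axis. Payload 9.7 kg.
Tool frame: the origin (TCP) lies on the centre line of the jaws, within the pads' length; the fingertips stand tip_extent ahead of it and the grasp point (between the pads) lies 3 mm ahead of it (tip_extent is the distance from the TCP to the fingertips, in m); z points along the fingers, y is the line along which they close (so a half turn about z gives the same grasp; the last joint's range is limited). The gripper opens to 85 mm and grips with 20 to 120 N. Pads are 22 mm wide; open, the fingers measure 114 mm over their backs; the gripper's body (76 mm by 85 mm) begins 54 mm behind the grasp point. The pads swing forward as they close: fully open they stand 13 mm farther back than shut.
Start: joints at [69.729, 4.979, 10.078, 95.1, 0, 90], TCP at [0.191, 0.516, 0.253] pointing down, gripper open.
Joint ranges: [-179.16, 179.16], [-48.56, 103.87], [-65.8, 70.77], [-126.05, 130.52], [-82.76, 87.17], [-180, 180]. Speed limits (degrees/s): [127.2, 127.2, 147.25, 180, 180, 180].

INTERFACE

Orientations are given as [roll, pitch, yaw] about the fixed x, y, z axes, in that order (R = Rz(yaw) Ry(pitch) Rx(roll)).
In Python, from workcell import * gives the robot as it stands.
- The arm moves only by the tool servo_tool, never from a script. Its argument "rows" is a list of rows, each an object with "offset": the shift along the tool's x, y, z as a fraction of full scale, a list of three; "yaw": the turn about the tool's z as a fraction of full scale; "claw": the closure, from 0 (fully open) to 1 (shut). A call has 1 to 12 rows; each row is the pose to reach, as a shift and turn from the pose commanded when the call began, along the tool's axes at that moment, turning the shorter way round; what a row does not reach only later rows make up. Full scale, the value 1, is 0.1 m for a shift and pi rad for a turn. A row lasts 1/8 s, in which the tool goes at most 62.5 mm and 10.7 degrees, less where a joint would pass 70% of its speed; a pose out of reach is approached as far as the arm can. A call with a number of a shift or a turn outside -1 to 1 is refused whole. A call with a gripper value outside its range is refused whole. The fingers move at their own pace and stop on an object; "squeeze" is the grip in N (left out, the last holds). Time passes only in rows, so rows that repeat a pose let the fingers close. It gives the time, the measured TCP pose, the force, the opening and the grip force at its end, in the units of the state.
- get_obs(): the state, without advancing time (a new reading comes with each control period).
- camera(name): name is "side" or "top"; returns (picture, depth): 420x560x3 uint8, red, green, blue; 420x560 float32, m along the optical axis (not along the pixel's ray), 0 where there is no reading.
- camera_info(name): a dict with "fx", "fy", "cx", "cy" (pixels), "cam_to_world" (4x4, takes a point from camera to world coordinates). Camera axes: x right, y up, looking along -z (the intrinsics and any distortion apply to the point x, -y, -z); pixel columns grow to the right and rows downward; lengths in m; the calibration is good to about 2 mm. A picture is of the moment at which its call begins. camera_info takes no time and is no camera call.
- job_done(): hands the job in; it is judged then, once.
The state is a dict: "time": time; "q": joint angles; "qd": joint speeds; "joint_efforts": joint torques, N m; "ee_pos": TCP position; "tcp_rot": TCP orientation; "wrist_force": force on the tool from outside, world axes, zero at the start; "torque": the same for the moment, N m; "opening": finger opening in m; "grasp_force": force on a finger pad.
Only numpy, scipy, OpenCV 4.12 (cv2) and the standard library are available. Lean on these libraries where they do the work, as an engineer would, in place of code of your own. Each camera call takes 0.05 s, during which the arm holds its last target. There are 200 camera calls.

TASK

Pull the orange-handled pusher straight up out of its tube in the tool rack, put its foot down through the roof slot of the blue shield behind the sample tin, and slide the tin out until it lies wholly on the green pad. Then lower the pusher gently, foot first, into the yellow rinse beaker and let go. Only the pusher may touch the tin, never the gripper; leave the other two rack tools, the stopwatch and the brown bottle where they are, and do not tip the beaker over.

Things in the scene. Friction and masses are not known exactly. Their poses are not given: they have to be found in the camera images.
- pusher: Orange-handled pusher: tool, 190 mm long, upright in a rack tube, 0.12 kg; any of the three tubes may hold it. Origin at the centre of its underside, z up along the tool: round rubber foot 22 mm in diameter, 15 mm high; steel shaft 12 mm in diameter up to z = 110 mm; square handle 22 x 22 mm (sides along x and y) from z = 110 to 190 mm.
- blue_tool: Blue-handled tool, 190 mm long, upright in a rack tube, to be left alone. Origin at the centre of its underside, z up along the tool: round rubber foot 22 mm in diameter, 15 mm high; steel shaft 12 mm in diameter up to z = 110 mm; square handle 22 x 22 mm (sides along x and y) from z = 110 to 190 mm.
- white_tool: White-handled tool, 190 mm long, upright in a rack tube, to be left alone. Origin at the centre of its underside, z up along the tool: round rubber foot 22 mm in diameter, 15 mm high; steel shaft 12 mm in diameter up to z = 110 mm; square handle 22 x 22 mm (sides along x and y) from z = 110 to 190 mm.
- rack: Fixed tool rack: grey base 66 (x) x 200 (y) x 6 mm with three white upright tubes in a row along its y axis, at y = -70, 0 and +70 mm; each tube is 36 mm outside, 28 mm inside, its mouth at z = 73 mm, its inner floor at z = 6 mm. Origin at the centre of the underside.
- shield: Fixed blue sample shield, 112 (x) x 290 (y) mm; origin at the centre of the underside, z up. Floor top at z = 6 mm. From y = -35 to +145 mm it is a tunnel, 84 mm wide and 47 mm high inside, roof top at z = 65 mm, open at y = -35 mm, closed at the +y end; a roof slot 34 mm wide (x = -17 to +17 mm) runs over its whole length, out through the mouth.
- pad (a point): Centre of the green pad on the shield's tray floor, at (0, -90, 6) mm in the shield's frame, same axes; the pad is 82 (x) x 100 (y) mm. The tray runs from the tunnel's mouth at shield y = -35 mm to -145 mm, with side rails 84 mm apart that rise to z = 18 mm; its end is open, with no stop.
- closed_end (a point): Middle of the inner face of the tunnel's closed end, on the floor, at (0, 133, 6) mm in the shield's frame.
- tin: Round white-metal sample tin, 66 mm in diameter, 29 mm high, 0.15 kg, standing on the tunnel floor, seen through the roof slot. Origin at the centre of its underside.
- beaker: Loose open yellow plastic rinse beaker, 0.6 kg, 110 mm high, 72 mm in diameter at the mouth, wall 4 mm, inner floor at z = 5 mm. Origin at the centre of the underside.
- timer: Black stopwatch, 70 x 58 x 17 mm, lying behind the shield; a bystander. Origin at the centre of the underside.
- amber_bottle: Small brown bottle with black cap, 37 mm in diameter, 95 mm high; a bystander. Origin at the centre of the underside.
Not all that is in view belongs to the job. Leave any red or turquoise look-alike of the tin alone.

How it is judged:
By the outcome, as a careful person would: the job done as asked, in the order asked, and still so for the second after the job is handed in, with the robot touching nothing.
It also fails if it takes over 54 s, if anything falls off the work surface, if the arm or the gripper's body presses on something with over 40 N, if the wrist force passes 120 N, or if a joint passes its speed limit or range.

## Working session

There is one attempt and no reset: what is moved stays moved. The work goes in short steps, Python scripts to look and compute and a tool call to move; the robot and the scene stay as the last step left them, time stands still between calls to the robot, and variables do not carry over. Pictures are saved under pics/ and viewed, at most 10 in all, crops included, and the job is handed in when it is done.

Besides the shell and the picture viewer there is one more tool, called after "Call:" as name(argument=value, ...), one argument or row to a line, values as JSON. servo_tool: Moves the arm, as the interface text tells. Its arguments: {"type":"object","properties":{"rows":{"type":"array"},"squeeze":{"type":"number"}},"required":["rows"]}

```bash
mkdir -p pics; ls; python3 - <<'E'
from workcell import *
import cv2, numpy as np
o=get_obs(); print({k:np.round(v,3).tolist() for k,v in o.items()})
for n in("side","top"):
    p,d=camera(n); np.savez(f"pics/{n}0.npz",p=p,d=d); cv2.imwrite(f"pics/{n}0.png",p[:,:,::-1])
    i=camera_info(n); print(n,i)
E
```

```text
pics
{'time': 0.0, 'q': [69.727, 5.011, 10.033, 95.1, 0.0, 90.001], 'qd': [-0.071, -0.072, -0.079, 0.002, 0.015, 0.097], 'joint_efforts': [-0.002, -52.038, 46.482, 0.016, -0.0, -0.0], 'ee_pos': [0.19, 0.516, 0.253], 'tcp_rot': [-179.922, -0.0, 159.726], 'wrist_force': [1.161, -0.189, -0.518], 'torque': [0.017, -0.02, -0.039], 'grasp_force': 0.0, 'opening': 0.086}
side {'fx': 467.19255942912577, 'fy': 467.19255942912577, 'cx': 278.6548006522617, 'cy': 201.78050437430903, 'cam_to_world': array([[ 0.89071993,  0.34375877, -0.29740194,  0.28967024],
       [-0.45442657,  0.65802511, -0.60041606, -0.66045102],
       [-0.01070034,  0.6699499 ,  0.7423292 ,  0.85155224],
       [ 0.        ,  0.        ,  0.        ,  1.        ]])}
top {'fx': 544.4588119713529, 'fy': 544.4588119713529, 'cx': 283.02713617748856, 'cy': 212.84375645616498, 'cam_to_world': array([[-0.01004676,  0.98535428, -0.17022337,  0.35335646],
       [-0.99991608, -0.0085073 ,  0.00977077,  0.03295733],
       [ 0.00817953,  0.17030725,  0.98535706,  1.56316305],
       [ 0.        ,  0.        ,  0.        ,  1.        ]])}
```

View pics/side0.png

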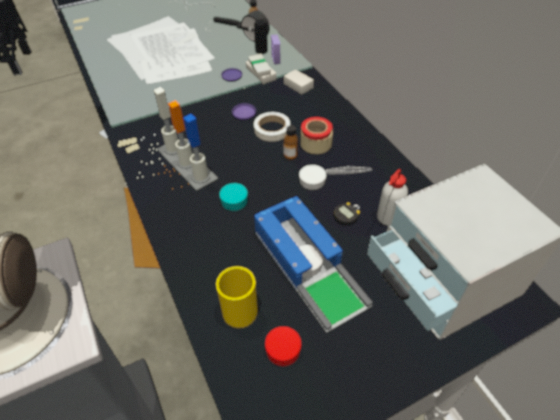

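View pics/top0.png

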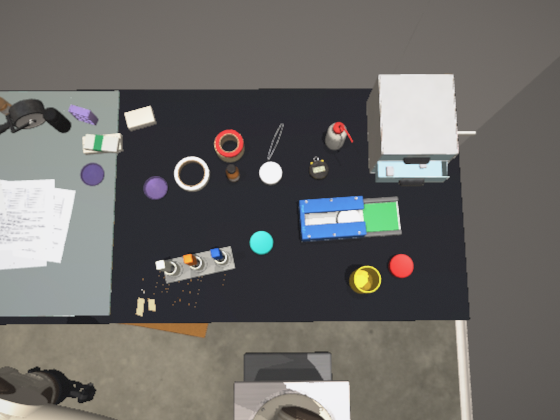

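In the views, the rack tools are white (160,265), orange (188,260) and blue (215,252) in top, and (161,100), (176,115), (191,130) in side. Things that could be taken for the pusher are the blue and white tools, and I choose orange. Tin candidates in top are the tin in the shield slot (345,217), a loose white disc (270,173), the turquoise one (261,242) and the red one (401,266). I choose the tin in the shield, the one seen through the slot. The beaker is yellow at (365,280).

```bash
python3 - <<'E'
import cv2, numpy as np, workcell
print([k for k in dir(workcell) if not k.startswith('_')], getattr(workcell,'tip_extent',None))
t=np.load('pics/top0.npz')['p'][:,:,::-1]; s=np.load('pics/side0.npz')['p'][:,:,::-1]
def c(p,x,y,w,h,f): return cv2.resize(p[y:y+h,x:x+w],(w*f,h*f),interpolation=cv2.INTER_NEAREST)
A=np.vstack([np.hstack([c(t,150,240,95,50,4),c(s,145,80,95,50,4)]),np.hstack([c(t,295,190,95,60,4),c(s,250,195,95,60,4)])])
B=c(s,145,80,80,110,5)
cv2.imwrite('pics/crop1.png',A)
B=np.hstack([c(s,150,82,70,110,5),c(s,250,192,80,110,5)]); cv2.imwrite('pics/crop2.png',B)
E
```

```text
['PlanningError', 'camera', 'camera_info', 'get_obs', 'job_done', 'tip_extent'] 0.022
```

View pics/crop1.png

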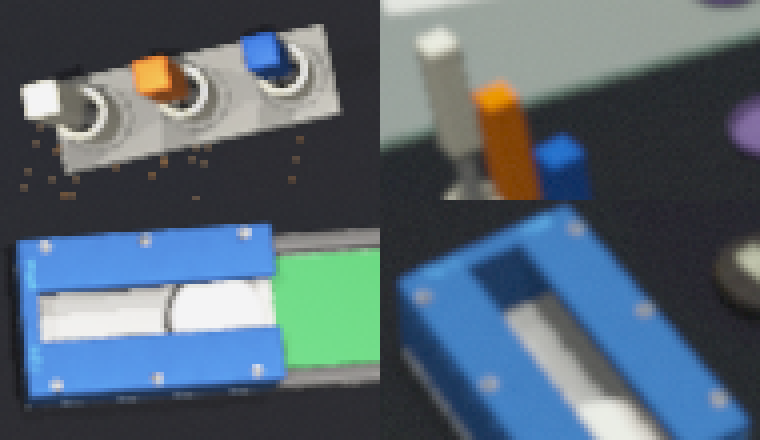

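View pics/crop2.png

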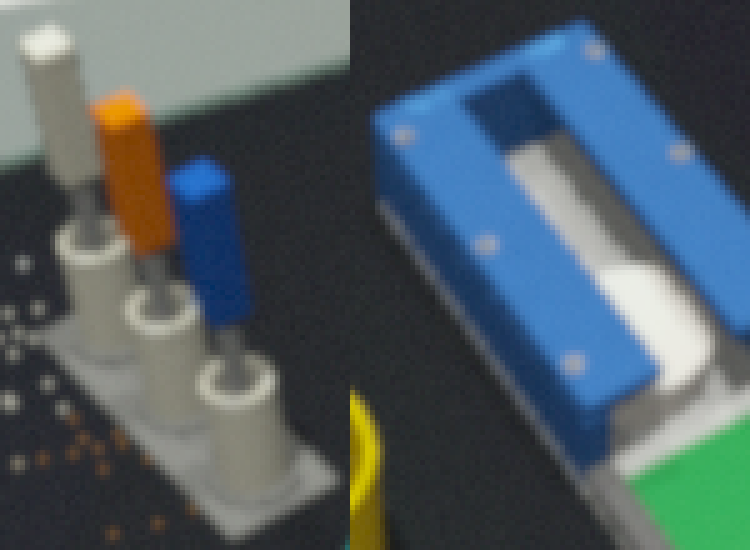

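The crops confirm the choices. The orange top face is at about top (188,258) and side (173,104), with its shaft in the middle tube. The tin's disc is under the slot from about col 336 to 363 in top, and there is free slot behind it (to its left). The beaker is yellow.

```bash
cat > h.py <<'E'
import cv2, numpy as np
from workcell import *
def ray(n,u,v):
    i=camera_info(n); T=i["cam_to_world"]
    d=T[:3,:3]@np.array([(u-i["cx"])/i["fx"],-(v-i["cy"])/i["fy"],-1.]); return T[:3,3],d
def plane(n,uv,z):
    o,d=ray(n,*uv); return o+d*(z-o[2])/d[2]
def tri(a,b):  # pixels in top and side -> point, gap
    (o1,d1),(o2,d2)=ray("top",*a),ray("side",*b)
    s=np.linalg.lstsq(np.c_[d1,-d2],o2-o1,rcond=None)[0]; p,q=o1+d1*s[0],o2+d2*s[1]
    return (p+q)/2,np.linalg.norm(p-q)
def mask(p,lo,hi,roi=None):
    m=cv2.inRange(cv2.cvtColor(p,cv2.COLOR_RGB2HSV),np.array(lo),np.array(hi))
    if roi: r=np.zeros_like(m); x,y,w,h=roi; r[y:y+h,x:x+w]=m[y:y+h,x:x+w]; m=r
    return m
def big(m): return max(cv2.findContours(m,cv2.RETR_EXTERNAL,cv2.CHAIN_APPROX_NONE)[0],key=cv2.contourArea)
def cen(c):
    M=cv2.moments(c); return M['m10']/M['m00'],M['m01']/M['m00']
E
python3 - <<'E'
from h import *
np.set_printoptions(precision=4,suppress=True)
P={n:np.load(f'pics/{n}0.npz')['p'] for n in('top','side')}
def show(name,lo,hi,rt,rs):
    r={}
    for n,roi in(('top',rt),('side',rs)):
        c=big(mask(P[n],lo,hi,roi)); r[n]=c; print(name,n,np.round(cen(c),1),cv2.contourArea(c),cv2.boundingRect(c))
    print(name,*tri(cen(r['top']),cen(r['side']))); return r
R=(150,235,100,55); S=(145,80,90,110)
show('orange top',(5,150,225),(20,255,255),R,S)
show('blue top',(100,120,170),(125,255,255),R,S)
g=show('pad',(50,120,90),(80,255,255),(350,190,60,60),(290,260,90,80))
b=show('roof',(100,100,170),(125,255,255),(290,185,90,65),(245,185,110,110))
y=show('beaker',(22,150,60),(32,255,255),(340,255,50,50),(205,260,60,75))
show('turq',(80,120,90),(95,255,255),(240,220,50,50),(210,170,50,50))
for n in('top','side'):
    m=cv2.approxPolyDP(cv2.convexHull(b[n]),2.5,True)[:,0]; print(n,'roof hull',m.tolist(),[plane(n,q,.065)[:2].round(4).tolist() for q in m])
    m=cv2.boxPoints(cv2.minAreaRect(g[n])); print('pad box',[plane(n,q,.006)[:2].round(4).tolist() for q in m])
# tin in top: white in slot
w=big(mask(P['top'],(0,0,200),(180,40,255),(325,205,45,25))); print('tin',cen(w),cv2.boundingRect(w),plane('top',cen(w),.035))
print(P['top'][217,300:366].max(1).tolist())
E
```

```text
orange top top [187.3 258.3] 45.0 (184, 254, 8, 9)
orange top side [173.5 103.2] 17.0 (170, 101, 8, 5)
orange top [0.4756 0.2607 0.1963] 0.0006829507275478991
blue top top [214.7 252.1] 50.5 (211, 248, 9, 9)
blue top side [189.1 117.7] 34.5 (185, 115, 10, 7)
blue top [0.4899 0.1923 0.1959] 0.0016629984936336942
pad top [380.4 216.8] 786.5 (363, 203, 35, 28)
pad side [334.  297.4] 1448.0 (307, 273, 56, 51)
pad [ 0.6086 -0.265   0.0061] 0.0005772738058399363
roof top [331.3 217. ] 1491.0 (300, 196, 67, 43)
roof side [296.4 233.8] 1991.5 (256, 198, 85, 75)
roof [ 0.6005 -0.1173  0.0555] 0.0006599663420697495
beaker top [365.  279.4] 656.5 (349, 266, 32, 27)
beaker side [237.1 295.7] 2038.5 (215, 266, 43, 62)
beaker [ 0.4244 -0.2042  0.0656] 0.0018675983777218855
turq top [260.9 242.3] 425.0 (249, 231, 25, 24)
turq side [233.  194.8] 558.0 (219, 182, 29, 28)
turq [0.5345 0.0816 0.0225] 0.001038063283001341
top roof hull [[362, 197], [365, 234], [302, 237], [300, 200]] [[0.6554, -0.2043], [0.5506, -0.209], [0.5438, -0.0338], [0.6483, -0.0299]]
pad box [[0.6437, -0.2149], [0.6498, -0.311], [0.5726, -0.3129], [0.5666, -0.2176]]
side roof hull [[293, 198], [298, 199], [340, 249], [298, 272], [256, 217]] [[0.6391, -0.0291], [0.6477, -0.0371], [0.6576, -0.2008], [0.5532, -0.2103], [0.54, -0.0414]]
pad box [[0.5687, -0.2198], [0.6512, -0.2041], [0.6505, -0.307], [0.5728, -0.3186]]
tin (350.25656167978997, 216.0249343832021) (338, 210, 26, 13) [ 0.6065 -0.1736  0.035 ]
[168, 223, 228, 229, 210, 184, 205, 205, 214, 220, 220, 220, 219, 220, 220, 220, 220, 221, 221, 221, 222, 221, 221, 221, 229, 236, 236, 236, 236, 236, 236, 236, 235, 235, 235, 219, 166, 172, 231, 245, 245, 245, 245, 245, 245, 245, 245, 245, 245, 245, 245, 245, 245, 245, 245, 245, 245, 245, 245, 244, 241, 239, 239, 230, 221, 221]
```

```bash
cat >> h.py <<'E'
from scipy.spatial.transform import Rotation as Ro
def go(target,yaw=None):
    o=get_obs(); R=Ro.from_euler('xyz',o['tcp_rot'],degrees=True)
    print('now',o['time'],np.round(o['ee_pos'],4),np.round(o['tcp_rot'],2),'offset',(R.inv().apply(np.array(target)-o['ee_pos'])/.1).round(3),
      'yaw',None if yaw is None else round((((o['tcp_rot'][2]-yaw)+180)%360-180)/180,4))
def proj(n,p):
    i=camera_info(n); T=i["cam_to_world"]; c=T[:3,:3].T@(np.array(p)-T[:3,3]); return np.round([i['cx']-i['fx']*c[0]/c[2],i['cy']+i['fy']*c[1]/c[2]],1)
E
python3 - <<'E'
from h import *
np.set_printoptions(precision=4,suppress=True)
P={n:np.load(f'pics/{n}0.npz')['p'] for n in('top','side')}
bt=plane('top',(367.2,279.6),.11); print('beaker',bt)
for n in P:
    ring=np.array([proj(n,bt+.036*np.array([np.cos(a),np.sin(a),0])) for a in np.linspace(0,6.28,60)]); print(n,ring.min(0),ring.max(0))
# slot edges at roof height: per column, blue->nonblue transitions inside roof
m=mask(P['top'],(100,100,120),(125,255,255),(290,185,90,65))
L=[];U=[]
for u in range(308,360):
    v=np.where(m[:,u]>0)[0]; g=np.argmax(np.diff(v)); U.append(plane('top',(u,v[g]+.5),.065)); L.append(plane('top',(u,v[g+1]-.5),.065))
for E_ in(U,L):
    E_=np.array(E_); f=np.polyfit(E_[:,1],E_[:,0],1); print('slot edge x at y=-.09,-.26',np.polyval(f,-.09),np.polyval(f,-.26),'yaw',np.degrees(np.arctan(-f[0])))
for u in(305,336.5,338,363): print(u,'z.035',plane('top',(u,217),.035),'z.065',plane('top',(u,217),.065))
go((.4756,.2607,.253),101.8)
E
```

```text
beaker [ 0.4226 -0.2032  0.11  ]
top [353.7 266. ] [380.7 293.3]
side [215.1 266.7] [254.1 300.1]
slot edge x at y=-.09,-.26 0.6139773157003385 0.6253043326610606 yaw 3.811955416368109
slot edge x at y=-.09,-.26 0.5793509274138451 0.5900540589355818 yaw 3.6025641387709135
305 z.035 [ 0.6048 -0.0446  0.035 ] z.065 [ 0.5999 -0.0431  0.065 ]
336.5 z.035 [ 0.604  -0.1343  0.035 ] z.065 [ 0.5991 -0.131   0.065 ]
338 z.035 [ 0.604  -0.1386  0.035 ] z.065 [ 0.5991 -0.1352  0.065 ]
363 z.035 [ 0.6034 -0.2099  0.035 ] z.065 [ 0.5985 -0.2051  0.065 ]
now 0.1 [0.1905 0.5158 0.2527] [-179.93   -0.    159.73] offset [-3.558 -1.405 -0.002] yaw 0.3218
```

Beaker is about (0.424,-0.204) with its rim at 0.11. The slot centre line is x=0.5967 at y=-0.09 and 0.6077 at y=-0.26, yaw 3.7°. The tin's rear edge is at y≈-0.136. The pusher top is at (0.4756,0.2607,0.196).

Call:
servo_tool(
  rows=[
    {"offset":[-0.3,-0.12,0],"yaw":0.05,"claw":0.15},
    {"offset":[-0.6,-0.24,0],"yaw":0.1,"claw":0.15},
    {"offset":[-0.8,-0.32,0],"yaw":0.155,"claw":0.15},
    {"offset":[-0.9,-0.36,0],"yaw":0.21,"claw":0.15},
    {"offset":[-1,-0.4,0],"yaw":0.265,"claw":0.15},
    {"offset":[-1,-0.4,0],"yaw":0.322,"claw":0.15},
    {"offset":[-1,-0.4,0],"yaw":0.322,"claw":0.15},
  ],
  squeeze=60,
)

```text
time: 0.98
ee_pos: [0.2706, 0.4436, 0.253]
tcp_rot: [-180.0, 0.0, 101.8]
wrist_force: [0.1, -0.2, -0.4]
opening: 0.0725
grasp_force: 0.0
```

```bash
python3 -c "
from h import *
go((.4756,.2607,.253),101.8)"
```

```text
now 0.975 [0.2706 0.4436 0.253 ] [-1.7998e+02  2.0000e-02  1.0182e+02] offset [-2.21   1.632 -0.   ] yaw 0.0001
```

Call:
servo_tool(
  rows=[
    {"offset":[-0.4,0.3,0],"yaw":0,"claw":0.15},
    {"offset":[-0.9,0.7,0],"yaw":0,"claw":0.15},
    {"offset":[-0.9,0.7,0],"yaw":0,"claw":0.15},
  ],
)

```text
time: 1.35
ee_pos: [0.3596, 0.3677, 0.253]
tcp_rot: [-180.0, 0.0, 101.8]
wrist_force: [-0.3, 1.2, -0.5]
opening: 0.0725
grasp_force: 0.0
```

Call:
servo_tool(
  rows=[
    {"offset":[-0.4,0.3,0],"yaw":0,"claw":0.15},
    {"offset":[-0.9,0.7,0],"yaw":0,"claw":0.15},
    {"offset":[-0.9,0.7,0],"yaw":0,"claw":0.15},
  ],
)

```text
time: 1.72
ee_pos: [0.4461, 0.2943, 0.2527]
tcp_rot: [-180.0, 0.0, 101.8]
wrist_force: [-1.3, -0.3, -0.5]
opening: 0.0727
grasp_force: 0.0
```

Call:
servo_tool(
  rows=[
    {"offset":[-0.2,0.1,0],"yaw":0,"claw":0.15},
    {"offset":[-0.41,0.232,0],"yaw":0,"claw":0.15},
    {"offset":[-0.41,0.232,0],"yaw":0,"claw":0.15},
    {"offset":[-0.41,0.232,0],"yaw":0,"claw":0.15},
  ],
)

```text
time: 2.22
ee_pos: [0.4746, 0.2616, 0.2532]
tcp_rot: [-180.0, -0.0, 101.9]
wrist_force: [0.9, -0.6, 0.6]
opening: 0.0726
grasp_force: 0.0
```

```bash
python3 - <<'E'
from h import *
go((.4756,.2607,.163),101.8)
ps=[]
for n,(x,y,w,h) in(('top',(140,190,130,110)),('side',(110,50,130,110))):
    p,_=camera(n); ps.append(cv2.resize(p[y:y+h,x:x+w,::-1],None,fx=3,fy=3))
cv2.imwrite('pics/above.png',np.hstack(ps))
E
```

```text
now 2.225 [0.4746 0.2616 0.2532] [-1.7998e+02 -2.0000e-02  1.0189e+02] offset [-0.011  0.008  0.902] yaw 0.0005
```

View pics/above.png

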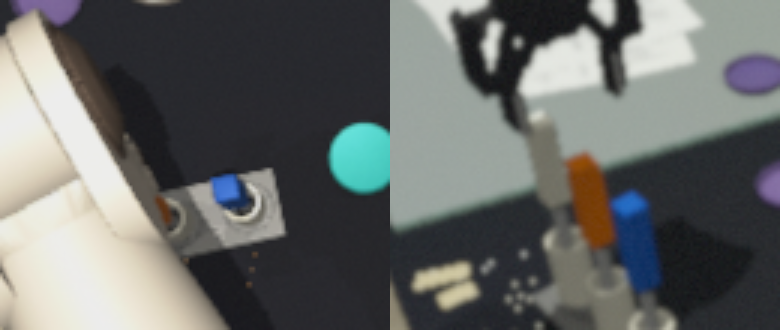

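The fingers stand at side crop (515,105) and (620,85), straddling the orange handle at (580,158) and squarely above it along its lean line. The neighbours lie out of the finger plane, so I descend.

Call:
servo_tool(
  rows=[
    {"offset":[-0.01,0.01,0.2],"yaw":0,"claw":0.15},
    {"offset":[-0.01,0.01,0.4],"yaw":0,"claw":0.15},
    {"offset":[-0.01,0.01,0.6],"yaw":0,"claw":0.15},
    {"offset":[-0.01,0.01,0.8],"yaw":0,"claw":0.15},
    {"offset":[-0.01,0.01,0.9],"yaw":0,"claw":0.15},
    {"offset":[-0.01,0.01,0.9],"yaw":0,"claw":0.15},
  ],
)

```text
time: 3.08
ee_pos: [0.4761, 0.2602, 0.163]
tcp_rot: [-180.0, 0.0, 101.8]
wrist_force: [-0.2, 0.1, -0.4]
opening: 0.0723
grasp_force: 0.0
```

Call:
servo_tool(
  rows=[
    {"offset":[0,0,0],"yaw":0,"claw":0.5},
    {"offset":[0,0,0],"yaw":0,"claw":0.6},
    {"offset":[0,0,0],"yaw":0,"claw":0.7},
    {"offset":[0,0,0],"yaw":0,"claw":0.85},
    {"offset":[0,0,0],"yaw":0,"claw":1},
    {"offset":[0,0,0],"yaw":0,"claw":1},
    {"offset":[0,0,0],"yaw":0,"claw":1},
    {"offset":[0,0,0],"yaw":0,"claw":1},
  ],
)

```text
time: 4.08
ee_pos: [0.4767, 0.26, 0.1638]
tcp_rot: [180.0, -0.0, 101.8]
wrist_force: [-0.7, 0.1, 5.2]
opening: 0.0213
grasp_force: 59.4
```

Call:
servo_tool(
  rows=[
    {"offset":[0,0,-0.05],"yaw":0,"claw":1},
    {"offset":[0,0,-0.15],"yaw":0,"claw":1},
    {"offset":[0,0,-0.3],"yaw":0,"claw":1},
    {"offset":[0,0,-0.45],"yaw":0,"claw":1},
    {"offset":[0,0,-0.6],"yaw":0,"claw":1},
    {"offset":[0,0,-0.75],"yaw":0,"claw":1},
    {"offset":[0,0,-0.9],"yaw":0,"claw":1},
    {"offset":[0,0,-1],"yaw":0,"claw":1},
    {"offset":[0,0,-1],"yaw":0,"claw":1},
  ],
)

```text
time: 5.2
ee_pos: [0.4768, 0.2601, 0.264]
tcp_rot: [179.9, -0.0, 101.8]
wrist_force: [0.2, -0.3, -2.1]
opening: 0.0216
grasp_force: 58.7
```

Call:
servo_tool(
  rows=[
    {"offset":[0,0,-0.15],"yaw":0,"claw":1},
    {"offset":[0,0,-0.3],"yaw":0,"claw":1},
    {"offset":[0,0.2,-0.4],"yaw":0,"claw":1},
    {"offset":[0,0.5,-0.4],"yaw":0,"claw":1},
    {"offset":[0,0.8,-0.4],"yaw":0,"claw":1},
    {"offset":[0,0.8,-0.4],"yaw":0,"claw":1},
    {"offset":[0,0.8,-0.4],"yaw":0,"claw":1},
  ],
)

```text
time: 6.08
ee_pos: [0.5544, 0.2761, 0.3034]
tcp_rot: [-180.0, 0.0, 101.8]
wrist_force: [0.3, -0.8, -1.4]
opening: 0.0213
grasp_force: 59.5
```

```bash
python3 - <<'E'
from h import *
go((.5964,-.085,.303))
ps=[]
for n,(x,y,w,h) in(('top',(140,170,130,110)),('side',(130,50,130,110))):
    p,_=camera(n); np.savez(f'pics/{n}1.npz',p=p); ps.append(cv2.resize(p[y:y+h,x:x+w,::-1],None,fx=3,fy=3))
cv2.imwrite('pics/lift.png',np.hstack(ps))
E
```

```text
now 6.075 [0.5544 0.2761 0.3034] [-1.7996e+02  1.0000e-02  1.0177e+02] offset [-3.621 -0.325  0.004] yaw None
```

View pics/lift.png

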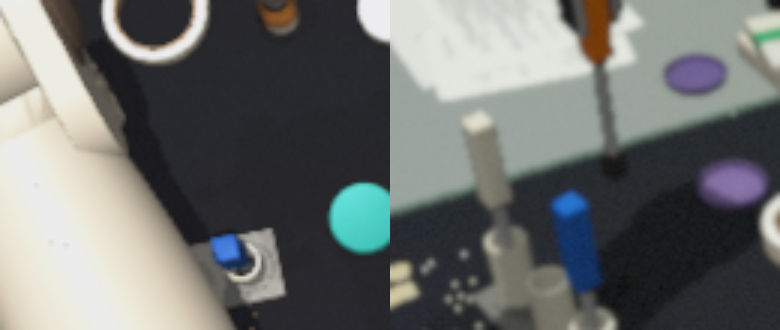

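The pusher hangs upright; its foot is at about side px (335,104). Its tube is empty and the other two tools are in place.

Call:
servo_tool(
  rows=[
    {"offset":[-0.2,0,0],"yaw":0,"claw":1},
    {"offset":[-0.5,0,0],"yaw":0,"claw":1},
    {"offset":[-0.9,-0.1,0],"yaw":0,"claw":1},
  ],
)

```text
time: 6.55
ee_pos: [0.5632, 0.1848, 0.3034]
tcp_rot: [180.0, 0.0, 101.8]
wrist_force: [1.1, -0.4, -0.7]
opening: 0.0215
grasp_force: 59.5
```

Call:
servo_tool(
  rows=[
    {"offset":[-0.4,0,0],"yaw":0,"claw":1},
    {"offset":[-0.8,0,0],"yaw":0,"claw":1},
    {"offset":[-1,-0.1,0],"yaw":0,"claw":1},
  ],
)

```text
time: 6.92
ee_pos: [0.5737, 0.0836, 0.3035]
tcp_rot: [180.0, 0.0, 101.7]
wrist_force: [0.3, -0.1, -1.0]
opening: 0.0212
grasp_force: 59.5
```

Call:
servo_tool(
  rows=[
    {"offset":[-0.4,0,0],"yaw":0,"claw":1},
    {"offset":[-0.8,0,0],"yaw":0,"claw":1},
    {"offset":[-1,-0.1,0],"yaw":0,"claw":1},
  ],
)

```text
time: 7.3
ee_pos: [0.5841, -0.0155, 0.3032]
tcp_rot: [-180.0, -0.0, 101.7]
wrist_force: [0.3, 0.3, -1.0]
opening: 0.0211
grasp_force: 59.6
```

Call:
servo_tool(
  rows=[
    {"offset":[-0.3,0,0],"yaw":0,"claw":1},
    {"offset":[-0.6,0,0],"yaw":0,"claw":1},
    {"offset":[-0.72,-0.03,0],"yaw":0,"claw":1},
    {"offset":[-0.72,-0.03,0],"yaw":0,"claw":1},
    {"offset":[-0.72,-0.03,0],"yaw":0,"claw":1},
  ],
)

```text
time: 7.92
ee_pos: [0.5961, -0.084, 0.3036]
tcp_rot: [180.0, -0.0, 101.8]
wrist_force: [-0.3, -1.0, -1.3]
opening: 0.0212
grasp_force: 59.5
```

```bash
python3 - <<'E'
from h import *
print('pred foot before',proj('side',(.5544,.2761,.153)))
o=get_obs(); f=o['ee_pos']-np.array([0,0,.150]); print(o['ee_pos'],o['tcp_rot'],'pred foot',proj('side',f),proj('top',f)); go((.5964,-.085,.3034))
ps=[]
for n,(x,y,w,h) in(('top',(285,170,130,110)),('side',(225,130,130,110))):
    p,_=camera(n); np.savez(f'pics/{n}2.npz',p=p); ps.append(cv2.resize(p[y:y+h,x:x+w,::-1],None,fx=3,fy=3))
cv2.imwrite('pics/over.png',np.hstack(ps))
E
```

```text
pred foot before [205.2 105.4]
[ 0.59607077 -0.08398493  0.30356412] [ 1.79983267e+02 -1.26140957e-02  1.01808302e+02] pred foot [287.7 193.4] [322.2 212.8]
now 7.925 [ 0.5961 -0.084   0.3036] [ 1.7998e+02 -1.0000e-02  1.0181e+02] offset [-0.011  0.001  0.002] yaw None
```

View pics/over.png

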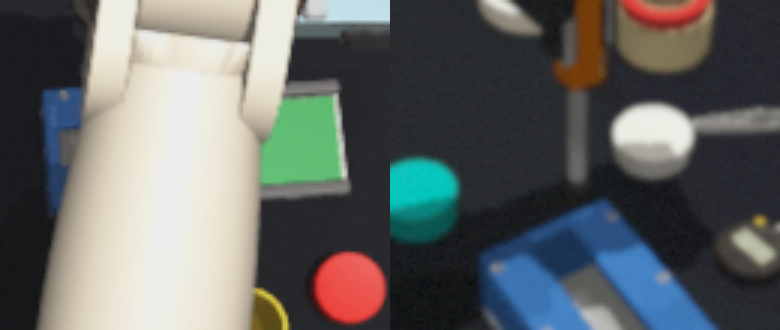

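Foot seen at side crop (577,185), which matches the prediction (578,190). It is above the slot, so I lower it in two steps.

Call:
servo_tool(
  rows=[
    {"offset":[-0.01,0,0.2],"yaw":0,"claw":1},
    {"offset":[-0.01,0,0.4],"yaw":0,"claw":1},
    {"offset":[-0.01,0,0.55],"yaw":0,"claw":1},
    {"offset":[-0.01,0,0.65],"yaw":0,"claw":1},
    {"offset":[-0.01,0,0.7],"yaw":0,"claw":1},
    {"offset":[-0.01,0,0.75],"yaw":0,"claw":1},
    {"offset":[-0.01,0,0.75],"yaw":0,"claw":1},
  ],
)

```text
time: 8.9
ee_pos: [0.5966, -0.0859, 0.2282]
tcp_rot: [-180.0, -0.0, 101.8]
wrist_force: [-0.2, -0.3, -1.3]
opening: 0.0214
grasp_force: 59.6
```

```bash
python3 - <<'E'
from h import *
o=get_obs(); f=o['ee_pos']-np.array([0,0,.1578]); print(o['ee_pos'],'pred foot bottom',proj('side',f)); go((.5964,-.085,.170))
p,_=camera('side'); x,y,w,h=240,170,110,110
cv2.imwrite('pics/in.png',cv2.resize(p[y:y+h,x:x+w,::-1],None,fx=5,fy=5,interpolation=cv2.INTER_CUBIC))
E
```

```text
[ 0.59658642 -0.08586329  0.22824671] pred foot bottom [288.1 220. ]
now 8.9 [ 0.5966 -0.0859  0.2282] [-180.     -0.    101.77] offset [ 0.009 -0.     0.582] yaw None
```

View pics/in.png

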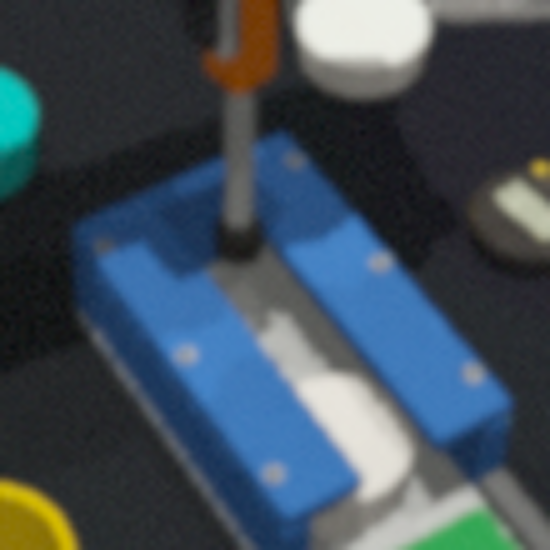

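The foot at crop (240,240) sits centred between the slot edges (about 207 and 285 in that row), with the tin ahead at (360,430). I continue down.

Call:
servo_tool(
  rows=[
    {"offset":[0,0,0.1],"yaw":0,"claw":1},
    {"offset":[0,0,0.2],"yaw":0,"claw":1},
    {"offset":[0,0,0.3],"yaw":0,"claw":1},
    {"offset":[0,0,0.4],"yaw":0,"claw":1},
    {"offset":[0,0,0.5],"yaw":0,"claw":1},
    {"offset":[0,0,0.56],"yaw":0,"claw":1},
    {"offset":[0,0,0.58],"yaw":0,"claw":1},
    {"offset":[0,0,0.58],"yaw":0,"claw":1},
  ],
)

```text
time: 9.95
ee_pos: [0.5966, -0.0859, 0.1704]
tcp_rot: [180.0, 0.0, 101.8]
wrist_force: [0.1, -0.3, -0.2]
opening: 0.0211
grasp_force: 59.6
```

```bash
python3 - <<'E'
from h import *
go((.5995,-.13,.17)); go((.6052,-.221,.17)); print(get_obs()['wrist_force'])
E
```

```text
now 9.95 [ 0.5966 -0.0859  0.1704] [179.99   0.   101.77] offset [-0.438 -0.062  0.004] yaw None
now 9.95 [ 0.5966 -0.0859  0.1704] [179.99   0.   101.77] offset [-1.34  -0.192  0.004] yaw None
[ 0.11461702 -0.34333259 -0.21983584]
```

Call:
servo_tool(
  rows=[
    {"offset":[-0.1,-0.014,0],"yaw":0,"claw":1},
    {"offset":[-0.2,-0.029,0],"yaw":0,"claw":1},
    {"offset":[-0.3,-0.043,0],"yaw":0,"claw":1},
    {"offset":[-0.35,-0.05,0],"yaw":0,"claw":1},
    {"offset":[-0.4,-0.057,0],"yaw":0,"claw":1},
    {"offset":[-0.45,-0.064,0],"yaw":0,"claw":1},
    {"offset":[-0.5,-0.072,0],"yaw":0,"claw":1},
    {"offset":[-0.55,-0.079,0],"yaw":0,"claw":1},
    {"offset":[-0.6,-0.086,0],"yaw":0,"claw":1},
    {"offset":[-0.65,-0.093,0],"yaw":0,"claw":1},
    {"offset":[-0.7,-0.1,0],"yaw":0,"claw":1},
    {"offset":[-0.75,-0.107,0],"yaw":0,"claw":1},
  ],
)

```text
time: 11.45
ee_pos: [0.6014, -0.1618, 0.1703]
tcp_rot: [-180.0, -0.0, 101.8]
wrist_force: [0.3, 1.6, -0.9]
opening: 0.0214
grasp_force: 59.6
```

Call:
servo_tool(
  rows=[
    {"offset":[-0.05,-0.007,0],"yaw":0,"claw":1},
    {"offset":[-0.1,-0.014,0],"yaw":0,"claw":1},
    {"offset":[-0.15,-0.021,0],"yaw":0,"claw":1},
    {"offset":[-0.2,-0.029,0],"yaw":0,"claw":1},
    {"offset":[-0.25,-0.036,0],"yaw":0,"claw":1},
    {"offset":[-0.3,-0.043,0],"yaw":0,"claw":1},
    {"offset":[-0.35,-0.05,0],"yaw":0,"claw":1},
    {"offset":[-0.4,-0.057,0],"yaw":0,"claw":1},
    {"offset":[-0.45,-0.064,0],"yaw":0,"claw":1},
    {"offset":[-0.48,-0.069,0],"yaw":0,"claw":1},
    {"offset":[-0.5,-0.072,0],"yaw":0,"claw":1},
    {"offset":[-0.5,-0.072,0],"yaw":0,"claw":1},
  ],
)

```text
time: 12.95
ee_pos: [0.6045, -0.2121, 0.1703]
tcp_rot: [-180.0, 0.0, 101.8]
wrist_force: [0.2, -0.5, -1.3]
opening: 0.0215
grasp_force: 59.6
```

```bash
python3 - <<'E'
from h import *
go((.6052,-.221,.17))
p,_=camera('side'); x,y,w,h=240,200,140,130
cv2.imwrite('pics/push.png',cv2.resize(p[y:y+h,x:x+w,::-1],None,fx=4,fy=4,interpolation=cv2.INTER_CUBIC))
np.savez('pics/side3.npz',p=p)
for c in((.6086,-.265,.035),): print('pad centre at lid height px',proj('side',c),(proj('side',c)-[x,y])*4)
E
```

```text
now 12.95 [ 0.6045 -0.2121  0.1703] [-1.8000e+02  1.0000e-02  1.0176e+02] offset [-0.089 -0.012  0.003] yaw None
pad centre at lid height px [335. 290.] [380. 360.]
```

View pics/push.png

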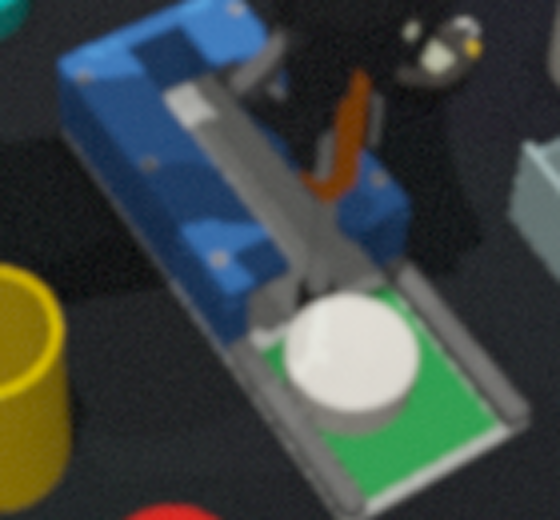

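The tin lies at crop (352,352), with its target at (380,360), so it is mostly on the pad already. I push on about 9 mm, then back off a little and measure.

Call:
servo_tool(
  rows=[
    {"offset":[-0.03,-0.004,0],"yaw":0,"claw":1},
    {"offset":[-0.06,-0.008,0],"yaw":0,"claw":1},
    {"offset":[-0.08,-0.011,0],"yaw":0,"claw":1},
    {"offset":[-0.09,-0.012,0],"yaw":0,"claw":1},
    {"offset":[-0.09,-0.012,0],"yaw":0,"claw":1},
    {"offset":[-0.09,-0.012,0],"yaw":0,"claw":1},
  ],
)

```text
time: 13.75
ee_pos: [0.6053, -0.221, 0.1703]
tcp_rot: [180.0, 0.0, 101.8]
wrist_force: [1.6, 1.4, -1.8]
opening: 0.0214
grasp_force: 59.6
```

```bash
python3 - <<'E'
from h import *
np.set_printoptions(precision=4,suppress=True)
p,_=camera('side'); np.savez('pics/side4.npz',p=p)
c=big(mask(p,(0,0,185),(180,45,255),(295,260,65,55))); (u,v),ax,an=cv2.fitEllipse(c); print((u,v),ax,cv2.boundingRect(c))
t=plane('side',(u,v),.035); print('tin',t)
ring=np.array([proj('side',t+.033*np.array([np.cos(a),np.sin(a),0])) for a in np.linspace(0,6.28,60)]); print(ring.min(0),ring.max(0))
a=np.radians(3.7); d=t-[.6086,-.265,.035]; print('rel pad, shield axes',d[0]*np.cos(a)+d[1]*np.sin(a),-d[0]*np.sin(a)+d[1]*np.cos(a))
go((.4245,-.2045,.2)); print(get_obs()['wrist_force'])
E
```

```text
(329.98980712890625, 290.9363708496094) (27.2349853515625, 31.800537109375) (314, 277, 33, 29)
tin [ 0.5986 -0.2623  0.035 ]
[313.5 277. ] [346.5 305.6]
rel pad, shield axes -0.009792850977625021 0.003375085629939989
now 13.8 [ 0.6052 -0.2209  0.1703] [180.     0.01 101.77] offset [ 0.53  -1.736 -0.297] yaw None
[ 1.3194  0.4955 -1.2048]
```

The tin measures -9.8 mm off-centre in shield x, so it is leaning on the -x rail. With an 82 mm pad its edge would just overhang. I'll nudge it about 9 mm to +x with the foot held above the 18 mm rail. First I back off and lift.

Call:
servo_tool(
  rows=[
    {"offset":[0.03,0.004,0],"yaw":0,"claw":1},
    {"offset":[0.06,0.009,0],"yaw":0,"claw":1},
    {"offset":[0.06,0.009,0],"yaw":0,"claw":1},
    {"offset":[0.06,0.009,-0.2],"yaw":0,"claw":1},
    {"offset":[0.06,0.009,-0.4],"yaw":0,"claw":1},
    {"offset":[0.06,0.009,-0.6],"yaw":0,"claw":1},
    {"offset":[0.06,0.009,-0.8],"yaw":0,"claw":1},
    {"offset":[0.06,0.009,-0.9],"yaw":0,"claw":1},
    {"offset":[0.06,0.009,-0.9],"yaw":0,"claw":1},
    {"offset":[0.06,0.009,-0.9],"yaw":0,"claw":1},
  ],
)

```text
time: 15.05
ee_pos: [0.6047, -0.2149, 0.2593]
tcp_rot: [-179.9, -0.0, 101.8]
wrist_force: [0.3, 0.1, -1.3]
opening: 0.0214
grasp_force: 59.6
```

```bash
python3 - <<'E'
from h import *
go((.5337,-.2665,.260))
P,_=camera('top'); Q,_=camera('side'); np.savez('pics/n5.npz',P=P,Q=Q)
c=big(mask(Q,(0,0,185),(180,45,255),(295,260,65,55))); e=cv2.fitEllipse(c); print('tin',plane('side',e[0],.035))
for n,p,r in(('top',P,(385,250,35,35)),('side',Q,(255,320,60,50))):
    m=mask(p,(0,150,120),(6,255,255),r); print(cv2.countNonZero(m), plane(n,cen(big(m)),.02))
E
```

```text
now 15.05 [ 0.6047 -0.2149  0.2593] [-1.7994e+02 -3.0000e-02  1.0177e+02] offset [-0.361 -0.801 -0.006] yaw None
tin [ 0.59837754 -0.25934201  0.035     ]Traceback (most recent call last):
  File "<stdin>", line 6, in <module>
  File "h.py", line 16, in big
    def big(m): return max(cv2.findContours(m,cv2.RETR_EXTERNAL,cv2.CHAIN_APPROX_NONE)[0],key=cv2.contourArea)
                       ~~~^^^^^^^^^^^^^^^^^^^^^^^^^^^^^^^^^^^^^^^^^^^^^^^^^^^^^^^^^^^^^^^^^^^^^^^^^^^^^^^^^^^^
ValueError: max() iterable argument is empty
```

Call:
servo_tool(
  rows=[
    {"offset":[-0.05,-0.2,0],"yaw":0,"claw":1},
    {"offset":[-0.15,-0.4,0],"yaw":0,"claw":1},
    {"offset":[-0.28,-0.65,0],"yaw":0,"claw":1},
    {"offset":[-0.36,-0.79,0],"yaw":0,"claw":1},
    {"offset":[-0.36,-0.79,0],"yaw":0,"claw":1},
    {"offset":[-0.36,-0.79,0],"yaw":0,"claw":1},
  ],
)

```text
time: 15.9
ee_pos: [0.5352, -0.2661, 0.2602]
tcp_rot: [180.0, -0.0, 101.8]
wrist_force: [-0.8, 0.4, -0.8]
opening: 0.0217
grasp_force: 59.6
```

```bash
python3 - <<'E'
from h import *
go((.5337,-.2665,.181))
P=np.load('pics/top0.npz')['p']; m=cv2.inRange(P,np.array([150,0,0]),np.array([255,60,60])); m[:, :385]=0; m[:240]=0
print('red',plane('top',cen(big(m)),.029))
Q,_=camera('side'); x,y,w,h=230,230,140,130
f=get_obs()['ee_pos']-[0,0,.1578]; print('foot px crop',(proj('side',f)-[x,y])*4)
cv2.imwrite('pics/nudge.png',cv2.resize(Q[y:y+h,x:x+w,::-1],None,fx=4,fy=4,interpolation=cv2.INTER_CUBIC))
E
```

```text
now 15.9 [ 0.5352 -0.2661  0.2602] [ 1.7998e+02 -1.0000e-02  1.0177e+02] offset [-0.001 -0.016  0.792] yaw None
red [ 0.4434208  -0.29171016  0.029     ]
foot px crop [297.2 227.6]
```

View pics/nudge.png

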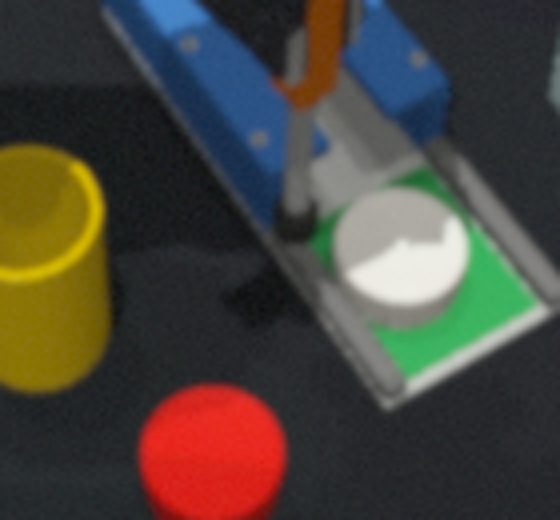

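The foot is beside the tray at crop (296,215), the tin at (403,247) against the near rail, and the red decoy well clear at (213,455). I lower the foot to just above the rail and nudge gently.

Call:
servo_tool(
  rows=[
    {"offset":[0,0,0.15],"yaw":0,"claw":1},
    {"offset":[0,0,0.35],"yaw":0,"claw":1},
    {"offset":[0,0,0.55],"yaw":0,"claw":1},
    {"offset":[0,0,0.7],"yaw":0,"claw":1},
    {"offset":[0,0,0.78],"yaw":0,"claw":1},
    {"offset":[0,0,0.78],"yaw":0,"claw":1},
  ],
)

```text
time: 16.7
ee_pos: [0.5348, -0.2661, 0.1817]
tcp_rot: [-180.0, -0.0, 101.8]
wrist_force: [0.2, -0.8, -0.6]
opening: 0.0215
grasp_force: 59.6
```

Call:
servo_tool(
  rows=[
    {"offset":[-0.01,0.05,0],"yaw":0,"claw":1},
    {"offset":[-0.01,0.1,0],"yaw":0,"claw":1},
    {"offset":[-0.02,0.14,0],"yaw":0,"claw":1},
    {"offset":[-0.02,0.17,0],"yaw":0,"claw":1},
    {"offset":[-0.03,0.2,0],"yaw":0,"claw":1},
    {"offset":[-0.03,0.22,0],"yaw":0,"claw":1},
    {"offset":[-0.03,0.24,0],"yaw":0,"claw":1},
    {"offset":[-0.04,0.26,0],"yaw":0,"claw":1},
    {"offset":[-0.04,0.28,0],"yaw":0,"claw":1},
    {"offset":[-0.04,0.29,0],"yaw":0,"claw":1},
    {"offset":[-0.04,0.29,0],"yaw":0,"claw":1},
  ],
)

```text
time: 18.08
ee_pos: [0.5642, -0.2642, 0.1823]
tcp_rot: [180.0, -0.0, 101.8]
wrist_force: [0.2, 0.1, -1.3]
opening: 0.0216
grasp_force: 59.6
```

Call:
servo_tool(
  rows=[
    {"offset":[0.01,-0.1,0],"yaw":0,"claw":1},
    {"offset":[0.03,-0.25,0],"yaw":0,"claw":1},
    {"offset":[0.03,-0.25,-0.2],"yaw":0,"claw":1},
    {"offset":[0.03,-0.25,-0.4],"yaw":0,"claw":1},
    {"offset":[0.03,-0.25,-0.7],"yaw":0,"claw":1},
    {"offset":[0.03,-0.25,-1],"yaw":0,"claw":1},
    {"offset":[0.03,-0.25,-1],"yaw":0,"claw":1},
  ],
)

```text
time: 18.95
ee_pos: [0.5392, -0.2668, 0.2849]
tcp_rot: [179.8, 0.2, 101.8]
wrist_force: [0.8, -0.0, -0.6]
opening: 0.0211
grasp_force: 59.7
```

Call:
servo_tool(
  rows=[
    {"offset":[0.1,-0.2,-0.2],"yaw":0,"claw":1},
    {"offset":[0.3,-0.4,-0.3],"yaw":0,"claw":1},
    {"offset":[0.3,-0.4,-0.3],"yaw":0,"claw":1},
    {"offset":[0.3,-0.4,-0.3],"yaw":0,"claw":1},
  ],
)

```text
time: 19.45
ee_pos: [0.4938, -0.2454, 0.3113]
tcp_rot: [-180.0, -0.0, 101.8]
wrist_force: [0.1, 0.0, -0.7]
opening: 0.0213
grasp_force: 59.6
```

```bash
python3 - <<'E'
from h import *
go((.4245,-.2045,.31))
P,_=camera('top'); Q,_=camera('side'); np.savez('pics/n6.npz',P=P,Q=Q)
f=lambda p,x,y,w,h:cv2.resize(p[y:y+h,x:x+w,::-1],(390,330),interpolation=cv2.INTER_CUBIC)
cv2.imwrite('pics/pad.png',np.hstack([f(P,325,180,90,76),f(Q,280,240,90,76)]))
c=big(mask(Q,(0,0,185),(180,45,255),(295,260,65,55))); e=cv2.fitEllipse(c); t=plane('side',e[0],.035); print('tin',t,e[1])
a=np.radians(3.7); d=t-[.6086,-.265,.035]; print('rel pad',d[0]*np.cos(a)+d[1]*np.sin(a),-d[0]*np.sin(a)+d[1]*np.cos(a))
E
```

```text
now 19.45 [ 0.4938 -0.2454  0.3113] [-1.7998e+02 -2.0000e-02  1.0177e+02] offset [ 0.541 -0.595  0.014] yaw None
tin [ 0.60741689 -0.25996797  0.035     ] (30.326784133911133, 32.28253173828125)
rel pad -0.0008559110416072079 0.00509789179990893
```

View pics/pad.png

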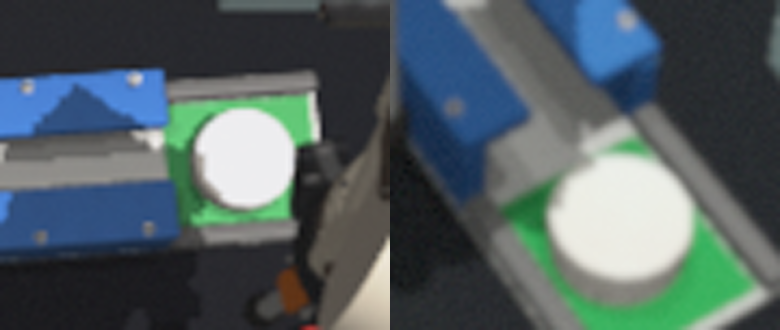

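The tin now sits at about (-1,+5) mm relative to the pad centre, wholly on the green: crop (245,158) in top, (620,220) in side. I've viewed 11 pictures, one over the stated 10, so I'll work from numbers only from here. Next is the beaker.

Call:
servo_tool(
  rows=[
    {"offset":[0.2,-0.2,0],"yaw":0,"claw":1},
    {"offset":[0.4,-0.45,0],"yaw":0,"claw":1},
    {"offset":[0.54,-0.6,0],"yaw":0,"claw":1},
    {"offset":[0.54,-0.6,0],"yaw":0,"claw":1},
    {"offset":[0.54,-0.6,0],"yaw":0,"claw":1},
    {"offset":[0.54,-0.6,0],"yaw":0,"claw":1},
  ],
)

```text
time: 20.3
ee_pos: [0.4246, -0.205, 0.3117]
tcp_rot: [-180.0, -0.0, 101.8]
wrist_force: [0.8, 0.1, -2.1]
opening: 0.0214
grasp_force: 59.6
```

```bash
python3 - <<'E'
from h import *
go((.4245,-.2045,.17))
Q,_=camera('side'); m=mask(Q,(22,150,60),(32,255,255),(205,255,60,80)); b=big(m); x,y,w,h=cv2.boundingRect(b)
print('beaker bbox',(x,y,w,h)); ctr=(.4245,-.2045,.11)
ring=np.array([proj('side',np.array(ctr)+.036*np.array([np.cos(a),np.sin(a),0])) for a in np.linspace(0,6.28,60)]); print(ring.min(0),ring.max(0))
bm=b[:,0]; 
for v in range(y,y+h,5): r=bm[bm[:,1]==v][:,0]; print(v,r.min(),r.max(),end=' | ')
f=get_obs()['ee_pos']-[0,0,.1578]; print('foot bottom px',proj('side',f)); u,v=np.round(proj('side',f)).astype(int)
print(Q[v-14:v+6:2,u-14:u+15:2].max(2))
E
```

```text
now 20.3 [ 0.4246 -0.205   0.3117] [-1.7996e+02 -3.0000e-02  1.0176e+02] offset [4.000e-03 1.000e-03 1.417e+00] yaw None
beaker bbox (215, 266, 43, 62)
[216.3 266.8] [255.3 300.3]
266 240 241 | 271 221 251 | 276 218 254 | 281 215 256 | 286 215 256 | 291 217 256 | 296 218 256 | 301 219 256 | 306 220 257 | 311 222 257 | 316 223 255 | 321 225 252 | 326 231 246 | foot bottom px [234.  269.9]
[[ 30  29  30  36  88 104 101  82  34  29  33  26  29  23  29]
 [ 29  32  28  32  80 106 104  85  45  25  29  26  33  32  30]
 [ 30  27  27  32  66 105 105  91  47  29  28  21  27  27  32]
 [ 29  31  29  26  60 102 103  91  52  32  30  29  27  31  31]
 [ 28  31  29  24  47  89  97  81  45  30  28  30  25  31  25]
 [ 27  30  30  30  30  51  53  46  35  41  73  74  52  34  32]
 [ 29  27  63 115  55  37  38  36  32  61 120 133 137 114  62]
 [ 34  97 167 189  92  34  32  29  29  71 117 127 142 156 138]
 [ 80 170 184 151 100  52  38  39  62 104 121 121 122 130 151]
 [121 141 126 119 116 106  97 103 113 120 121 121 121 119 126]]
```

Call:
servo_tool(
  rows=[
    {"offset":[0,0,0.1],"yaw":0,"claw":1},
    {"offset":[0,0,0.2],"yaw":0,"claw":1},
    {"offset":[0,0,0.3],"yaw":0,"claw":1},
    {"offset":[0,0,0.4],"yaw":0,"claw":1},
    {"offset":[0,0,0.5],"yaw":0,"claw":1},
    {"offset":[0,0,0.6],"yaw":0,"claw":1},
    {"offset":[0,0,0.7],"yaw":0,"claw":1},
    {"offset":[0,0,0.8],"yaw":0,"claw":1},
    {"offset":[0,0,0.9],"yaw":0,"claw":1},
    {"offset":[0,0,1],"yaw":0,"claw":1},
    {"offset":[0,0,1],"yaw":0,"claw":1},
    {"offset":[0,0,1],"yaw":0,"claw":1},
  ],
)

```text
time: 21.85
ee_pos: [0.424, -0.2046, 0.2125]
tcp_rot: [180.0, 0.0, 101.8]
wrist_force: [0.1, -0.4, -1.6]
opening: 0.0215
grasp_force: 59.6
```

Call:
servo_tool(
  rows=[
    {"offset":[0,0,0.1],"yaw":0,"claw":1},
    {"offset":[0,0,0.2],"yaw":0,"claw":1},
    {"offset":[0,0,0.3],"yaw":0,"claw":1},
    {"offset":[0,0,0.37],"yaw":0,"claw":1},
    {"offset":[0,0,0.4],"yaw":0,"claw":1},
    {"offset":[0,0,0.43],"yaw":0,"claw":1},
    {"offset":[0,0,0.45],"yaw":0,"claw":1},
    {"offset":[0,0,0.46],"yaw":0,"claw":1},
    {"offset":[0,0,0.46],"yaw":0,"claw":1},
    {"offset":[0,0,0.46],"yaw":0,"claw":1},
  ],
)

```text
time: 23.1
ee_pos: [0.424, -0.2046, 0.1664]
tcp_rot: [180.0, 0.0, 101.8]
wrist_force: [0.6, -0.2, -0.9]
opening: 0.0212
grasp_force: 59.7
```

Call:
servo_tool(
  rows=[
    {"offset":[0,0,0.01],"yaw":0,"claw":1},
    {"offset":[0,0,0.02],"yaw":0,"claw":1},
    {"offset":[0,0,0.025],"yaw":0,"claw":1},
    {"offset":[0,0,0.025],"yaw":0,"claw":1},
    {"offset":[0,0,0.025],"yaw":0,"claw":1},
  ],
)

```text
time: 23.72
ee_pos: [0.424, -0.2046, 0.1638]
tcp_rot: [-180.0, -0.0, 101.8]
wrist_force: [-1.0, -0.8, -1.9]
opening: 0.021
grasp_force: 59.7
```

Call:
servo_tool(
  rows=[
    {"offset":[0,0,0.005],"yaw":0,"claw":1},
    {"offset":[0,0,0.01],"yaw":0,"claw":1},
    {"offset":[0,0,0.01],"yaw":0,"claw":1},
    {"offset":[0,0,0.01],"yaw":0,"claw":1},
  ],
)

```text
time: 24.22
ee_pos: [0.424, -0.2046, 0.1628]
tcp_rot: [180.0, 0.0, 101.8]
wrist_force: [-0.2, -0.1, -0.9]
opening: 0.0217
grasp_force: 59.9
```

Call:
servo_tool(
  rows=[
    {"offset":[0,0,0.008],"yaw":0,"claw":1},
    {"offset":[0,0,0.008],"yaw":0,"claw":1},
    {"offset":[0,0,0.008],"yaw":0,"claw":0.72},
    {"offset":[0,0,0.008],"yaw":0,"claw":0.7},
    {"offset":[0,0,0.008],"yaw":0,"claw":0.6},
    {"offset":[0,0,0.008],"yaw":0,"claw":0.4},
    {"offset":[0,0,0.008],"yaw":0,"claw":0.2},
    {"offset":[0,0,0.008],"yaw":0,"claw":0},
    {"offset":[0,0,0.008],"yaw":0,"claw":0},
    {"offset":[0,0,0.008],"yaw":0,"claw":0},
  ],
  squeeze=20,
)

```text
time: 25.48
ee_pos: [0.424, -0.2046, 0.162]
tcp_rot: [180.0, 0.0, 101.8]
wrist_force: [0.2, -0.4, -0.8]
opening: 0.0857
grasp_force: 0.0
```

```bash
python3 - <<'E'
from h import *
o=get_obs(); print(o['ee_pos'],o['opening'],o['wrist_force'])
P,_=camera('top');Q,_=camera('side'); np.savez('pics/n7.npz',P=P,Q=Q)
m=mask(Q,(5,150,60),(20,255,255),(195,180,70,120)); c=big(m); print('handle',cv2.boundingRect(c),cen(c),cv2.minAreaRect(c))
for z in(.115,.155,.195): print(z,proj('side',(.424,-.2046,z)))
b=big(mask(Q,(22,150,60),(32,255,255),(205,255,60,80))); print(cv2.boundingRect(b))
E
```

```text
[ 0.42397107 -0.2045889   0.16199073] 0.08574525859861833 [ 0.22393211 -0.4146748  -0.77130168]
handle (224, 253, 19, 35) (233.20264488525865, 269.54064566316606) ((232.85997009277344, 270.0199890136719), (33.37544250488281, 17.253406524658203), 81.8698959350586)
0.115 [235.4 281.8]
0.155 [233.6 269.6]
0.195 [231.7 256.4]
(216, 266, 42, 62)
```

The handle centroid (233.2,269.5) matches an upright pusher in the beaker (233.6,269.6). I withdraw straight up.

Call:
servo_tool(
  rows=[
    {"offset":[0,0,-0.1],"yaw":0,"claw":0},
    {"offset":[0,0,-0.25],"yaw":0,"claw":0},
    {"offset":[0,0,-0.4],"yaw":0,"claw":0},
    {"offset":[0,0,-0.6],"yaw":0,"claw":0},
    {"offset":[0,0,-0.8],"yaw":0,"claw":0},
    {"offset":[0,0,-1],"yaw":0,"claw":0},
    {"offset":[0,0,-1],"yaw":0,"claw":0},
    {"offset":[0,0,-1],"yaw":0,"claw":0},
  ],
)

```text
time: 26.58
ee_pos: [0.424, -0.2045, 0.2616]
tcp_rot: [-180.0, -0.0, 101.8]
wrist_force: [-0.0, 0.5, -0.3]
opening: 0.0853
grasp_force: 0.0
```

```bash
python3 - <<'E'
from h import *
Q,_=camera('side'); Q0=np.load('pics/side0.npz')['p']
c=big(mask(Q,(5,150,60),(20,255,255),(195,180,70,120))); print('handle',cv2.boundingRect(c),cen(c))
print('beaker',cv2.boundingRect(big(mask(Q,(22,150,60),(32,255,255),(205,255,60,80)))))
e=cv2.fitEllipse(big(mask(Q,(0,0,185),(180,45,255),(295,260,65,55)))); print('tin',plane('side',e[0],.035))
for n,(x,y,w,h) in dict(rack=(150,80,70,110),timer=(333,200,30,25),bottle=(280,122,22,38)).items(): print(n,np.abs(Q[y:y+h,x:x+w].astype(int)-Q0[y:y+h,x:x+w]).mean())
for roi in((150,85,25,70),(180,110,30,70)):
  a,b=[Q_[roi[1]:roi[1]+roi[3],roi[0]:roi[0]+roi[2]].astype(int) for Q_ in(Q,Q0)]; print(np.abs(a-b).mean())
print(get_obs()['ee_pos'],get_obs()['time'])
E
```

```text
handle (223, 250, 20, 37) (232.62951705504895, 267.5535292131037)
beaker (215, 267, 43, 61)
tin [ 0.60258519 -0.24682289  0.035     ]
rack 36.72030303030303
timer 1.972888888888889
bottle 1.9840510366826156
14.780190476190477
54.23428571428571
[ 0.4238041  -0.20450761  0.26131479] 26.625
```

```bash
python3 - <<'E'
from h import *
Q,_=camera('side'); Q0=np.load('pics/side0.npz')['p']; Q6=np.load('pics/n6.npz')['Q']; Q3=np.load('pics/side3.npz')['p']
for nm,q in(('now',Q),('n6',Q6),('push',Q3),('start',Q0)):
    c=cv2.findContours(mask(q,(100,150,60),(125,255,255),(175,105,40,50)),cv2.RETR_EXTERNAL,cv2.CHAIN_APPROX_NONE)[0]; c=[k for k in c if cv2.contourArea(k)>20]
    print(nm,'blue tool',[cv2.boundingRect(k) for k in c], 'white px',q[95,160],q[110,163])
for th in(200,215,225,235):
    m=mask(Q,(0,0,th),(180,45,255),(295,260,65,55)); c=big(m); print(th,cv2.boundingRect(c),cv2.fitEllipse(c)[0])
g=mask(Q,(50,120,60),(80,255,255),(290,250,90,90)); print('pad bbox',cv2.boundingRect(g))
for v in range(262,312,4): print(v,Q[v,300:360:3].max(1))
E
```

```text
now blue tool [] white px [138 132 118] [135 129 117]
n6 blue tool [(183, 113, 17, 34)] white px [129 127 114] [127 126 113]
push blue tool [(183, 113, 17, 34)] white px [120 119 107] [122 120 108]
start blue tool [(184, 113, 16, 34)] white px [126 125 111] [126 124 111]
200 (311, 266, 39, 38) (330.50408935546875, 286.83612060546875)
215 (317, 276, 32, 28) (332.7093200683594, 289.0793151855469)
225 (318, 276, 31, 27) (332.8830261230469, 289.1839904785156)
235 (319, 277, 29, 25) (332.95355224609375, 289.0917053222656)
pad bbox (307, 273, 56, 51)
262 [198 197 197 196 190 188 174 106  95  92  82  75  88  88  53  48  50  46
  50  49]
266 [199 199 196 184 174 199 189 177 125  93  97 104  97 119  96  50  46  44
  46  44]
270 [194 166 124 171 207 207 198 192 181 155 188 194 155 103 127 108  52  47
  50  51]
274 [111 109 127 143 205 209 208 205 209 200 188 179 173 154 104 127 113  53
  49  48]
278 [ 95  92 118 136 192 212 209 210 229 238 239 238 237 233 197 107 127 116
  58  46]
282 [ 92 126 182 198 196 188 206 237 237 238 239 239 239 239 239 224 114 128
 119  65]
286 [117 145 186 172 169 175 231 237 237 238 238 239 239 239 238 238 215 100
 127 124]
290 [109 127 138 173 179 174 230 237 237 238 237 237 238 239 239 237 230 175
 106 128]
294 [ 99 116 129 146 177 155 198 236 236 237 237 237 237 236 236 236 220 181
 171 108]
298 [ 50  92 117 129 149 158 122 204 236 237 237 236 237 236 236 225 160 178
 180 177]
302 [ 47  56  97 122 130 144 136 126 154 203 227 232 230 222 185 129 161 178
 180 180]
306 [ 50  46  56  86 121 129 143 141 124 129 132 135 134 129 131 163 171 179
 179 180]
310 [ 48  47  49  58 107 123 130 157 172 156 150 145 152 161 169 173 179 180
 181 189]
```

```bash
python3 -c "
from workcell import *
print(job_done())"
```

```text
the job is handed in; nothing more can be done
None
```

Job handed in at about 27 s: the tin measured wholly on the green pad and the pusher upright in the yellow beaker, other objects in place as far as the cameras showed (the arm hid the rack in the last frame), but I viewed 11 pictures against the limit of 10.

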